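# Ink the square stamp on the stamp carousel

### The job

Using only the fingertips, push an arm of the stamp carousel round until the stamp with the square die is centred over the stand's ink pad, and let the carousel come to rest; then press that stamp's knob fully down and let it spring back up. Do not press the other three stamps, do not lift, tip or shove the stand, and leave the mug, the pill bottle and the stapler where they are.

Things in the scene. Friction and masses are not known exactly. Their poses are not given: they have to be found in the camera images.
- stand: Loose desk stand, about 1.6 kg: grey round base plate 150 mm across, 12 mm thick, with a grey tongue 100 mm wide reaching 165 mm from the centre, which carries the ink pad. Origin on the desk under the carousel's vertical axis; +x points from the axis to the ink pad, z up. A post in its middle carries the turning carousel.
- hub (a point): Centre of the top of the carousel's black hub, on its axis, 98 mm above the desk; hub 48 mm across. Four bare aluminium arms at right angles run out from it, 12 mm wide, 20 mm tall (75 to 95 mm above the desk), free to be pushed from 24 to 100 mm from the axis. Each ends, 115 mm from the axis, in an eye 24 mm across that holds an upright stamp.
- ink_pad (a point): Centre of the top face of the dark ink pad: 76 mm square in a black tray 84 mm square, 115 mm from the carousel's axis, 26 mm above the desk.
- carousel (a joint): Turn of the carousel head relative to the stand, rad, anticlockwise seen from above positive; any number of turns either way. 0 (or any whole turn) has the square stamp exactly over the ink pad. It turns with light friction (about 0.04 N m) and stays where it is left.
- square_knob (a point): Centre of the top of the square stamp's knob, 120 mm above the desk when up: a wooden disc 24 mm across and 12 mm tall on a 10 mm stem. Below, under the arm, hangs its wooden die block, 54 mm square and 12 mm thick (underside 40 mm above the desk).
- long_knob (a point): Same point of the stamp a quarter turn anticlockwise (seen from above) from the square one: same knob, narrow oblong die 64 x 16 mm, long side across the arm.
- round_knob (a point): Same point of the stamp opposite the square one: same knob, round die 40 mm across.
- small_knob (a point): Same point of the stamp a quarter turn clockwise (seen from above) from the square one: same knob, small round die 30 mm across.
- square_stamp (a joint): How far the square stamp is pressed down, m: 0 up, 0.013 fully down (die on the pad). A spring pushes it back up; it starts to move at about 2 N and is fully down at about 5 N.
- long_stamp (a joint): The same for the stamp with the oblong die.
- round_stamp (a joint): The same for the stamp with the large round die.
- small_stamp (a joint): The same for the stamp with the small round die.
- mug: Loose white mug, 80 mm across, 90 mm tall, handle on its +y side. Origin at the centre of its underside. A bystander, left of the carousel.
- pill_bottle: Loose blue plastic bottle, 48 mm across, 85 mm tall. Origin at the centre of its underside. A bystander, right of the carousel.
- stapler: Loose black stapler, 135 x 36 mm, 44 mm tall, long along its x. Origin at the centre of its underside. A bystander, beyond the carousel.

How it is judged:
By the outcome, as a careful person would: the job done as asked, in the order asked, and still so for the second after the job is handed in, with the robot touching nothing.
It also fails if it takes over 64 s, if anything falls off the work surface, if the arm or the gripper's body presses on something with over 40 N, if the wrist force passes 120 N, or if a joint passes its speed limit or range.

### The arm

A 6-joint arm with a two-finger parallel gripper is mounted at the origin on the work surface. World frame = base frame: x ahead of the robot, y to its left, z up, the work surface at z = 0. Lengths are in m, angles in rad, forces in N, time in s.
With the tool pointing down it reaches from about 0.35 to 0.875 m from the base axis. Payload 4.2 kg.
Tool frame: the origin (TCP) lies midway between the tips of the shut fingers; the grasp point (between the pads) lies 19 mm behind it; z points along the fingers, y is the direction in which the jaws open and shut (so a half turn about z gives the same grasp; the last joint's range is limited). The gripper opens to 87 mm and grips with 3 to 60 N. Pads are 19 mm wide; open, the fingers measure 117 mm over their backs; the gripper's body (75 mm by 190 mm) begins 51 mm behind the grasp point.
Start: joints at [1.372, 0.385, 0.008, 0, -1.194, -0.259], TCP at [0.276, 0.561, 0.223] pointing down, gripper open.
Joint ranges: [-3.14, 3.14], [-1.21, 2.06], [-1.07, 1.41], [-3.16, 2.05], [-2.99, -0.16], [-3.1, 3.1]. Speed limits (rad/s): [2.79, 2.79, 3.14, 3.14, 3.14, 3.14].

### API

Orientations are given as a rotation vector (axis times angle).
In Python, from cell import manip, camera, calibration gives the robot as it stands.
- The arm moves only by the tool send_rows, never from a script. Its argument "series" is a list of rows, each an object of numbers: "jaw": the finger opening in m, from 0 to 0.087; "x", "y", "z": the shift along the tool's x, y, z in m; "ax", "ay", "az": the turn, a rotation vector about the tool's x, y, z in rad. In form: [{"jaw": .., "x": .., "y": .., "z": .., "ax": .., "ay": .., "az": ..}, ...]. A call has 1 to 20 rows; each row is the pose to reach, as a shift and turn from the pose commanded when the call began, along the tool's axes at that moment; what a row does not reach only later rows make up. A row lasts 1/8 s, in which the tool goes at most 62.5 mm and 10.7 degrees, less where a joint would pass 70% of its speed; a pose out of reach is approached as far as the arm can. A call with a gripper value outside its range is refused whole. The fingers move at their own pace and stop on an object; "force" is the grip in N (left out, the last holds). Time passes only in rows, so rows that repeat a pose let the fingers close. It gives the time, the measured TCP pose, the force and the opening at its end, in the units of the state.
- manip.read_state(): the state, without advancing time (a new reading comes with each control period).
- camera(name): name is "scene" or "top" or "wrist"; returns (picture, depth): 384x512x3 uint8, red, green, blue; 384x512 float32, m along the optical axis (not along the pixel's ray), 0 where there is no reading.
- calibration(name): a dict with "fx", "fy", "cx", "cy" (pixels), "pose" (4x4, takes a point from camera to world coordinates). Camera axes: x right, y down, z forward; pixel columns grow to the right and rows downward; lengths in m; the calibration is good to about 2 mm. A picture is of the moment at which its call begins: read the wrist's pose just before it. calibration takes no time and is no camera call; for the wrist camera it gives the pose at the moment of the call.
- manip.sign_off(): hands the job in, once; it reports no verdict.
The state is a dict: "time_s": time; "joint_positions": joint angles; "joint_velocities": joint speeds; "tau": joint torques, N m; "position": TCP position; "orientation": TCP orientation; "contact_force": force on the tool from outside, world axes, zero at the start; "ft_torque": the same for the moment, N m; "grip_width": finger opening in m.
Only numpy, scipy, OpenCV 4.12 (cv2) and the standard library are available. Lean on these libraries where they do the work, as an engineer would, in place of code of your own. Each camera call takes 0.05 s, during which the arm holds its last target. There are 200 camera calls.

## Working session

There is one attempt and no reset: what is moved stays moved. The work goes in short steps, Python scripts to look and compute and a tool call to move; the robot and the scene stay as the last step left them, time stands still between calls to the robot, and variables do not carry over. Pictures are saved under pics/ and viewed, about 8 in all and at most 12, crops included, and the job is handed in when it is done.

Besides the shell and the picture viewer there is one more tool, called after ">>>" in YAML: its name, and indented under it one key for each argument. send_rows: Moves the arm, as the interface text tells. Its arguments: {"type":"object","properties":{"series":{"type":"array"},"force":{"type":"number"}},"required":["series"]}

```bash
mkdir -p pics; cat > h.py <<'E'
import numpy as np, cv2
from cell import manip, camera, calibration
from scipy.spatial.transform import Rotation as R
def snap(name,fn):
    c=calibration(name); p,d=camera(name)
    np.savez('pics/'+fn+'.npz',p=p,d=d,**{k:np.array(v) for k,v in c.items()})
    cv2.imwrite('pics/'+fn+'.png',p[:,:,::-1]); return p,d,c
def load(fn): return np.load('pics/'+fn+'.npz')
def pt(s,u,v,z=None):
    T=s['pose']; r=np.array([(u-s['cx'])/s['fx'],(v-s['cy'])/s['fy'],1.])
    if z is None: k=s['d'][int(round(v)),int(round(u))]
    else: k=(z-T[2,3])/(T[:3,:3]@r)[2]
    return T[:3,3]+T[:3,:3]@r*k
E
python3 - <<'E'
from h import *
snap('top','t0'); snap('scene','s0')
a=cv2.imread('pics/t0.png');b=cv2.imread('pics/s0.png')
s=manip.read_state();print(s['time_s'],s['position'],s['orientation'],s['contact_force'])
print(R.from_rotvec(s['orientation']).as_matrix().round(3))
print(calibration('top'))
E
```

```text
0.1 [0.27597044 0.56017885 0.22156215] [ 3.05774870e+00 -7.12594401e-01 -6.01996502e-04] [-0.62133207  0.09615324 -0.43298675]
[[ 0.897 -0.442 -0.001]
 [-0.442 -0.897 -0.002]
 [ 0.     0.002 -1.   ]]
{'fx': 352.6864102969412, 'fy': 352.6864102969412, 'cx': 256.92346946737075, 'cy': 191.26001522294985, 'pose': array([[-0.01968199, -0.99520438,  0.09581676,  0.48742472],
       [-0.99979296,  0.0200861 ,  0.00325473, -0.00208001],
       [-0.0051637 , -0.09573286, -0.99539367,  1.16762507],
       [ 0.        ,  0.        ,  0.        ,  1.        ]])}
```

View pics/t0.png

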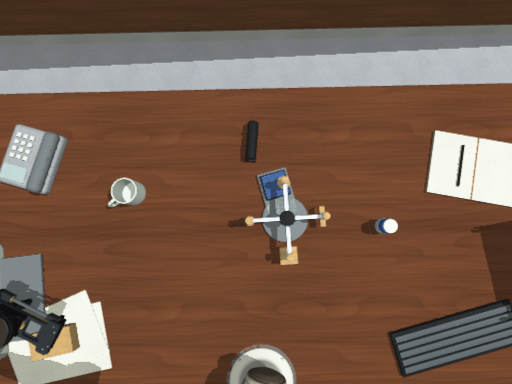

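View pics/s0.png

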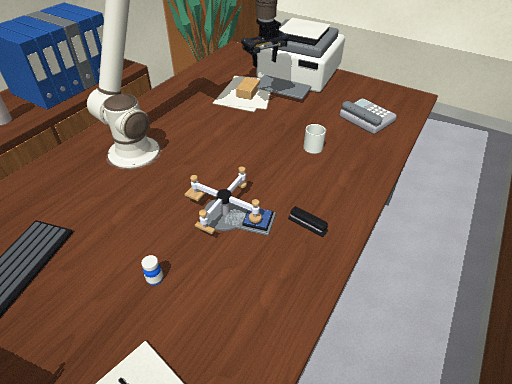

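```bash
python3 - <<'E'
from h import *
a=cv2.imread('pics/t0.png')[155:280,230:345]
cv2.imwrite('pics/t0c.png',cv2.resize(a,None,fx=5,fy=4.8*5/4.8*0.96,interpolation=cv2.INTER_CUBIC) if 0 else cv2.resize(a,(552,600),interpolation=cv2.INTER_CUBIC))
E
```

```text
(no output)
```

View pics/t0c.png

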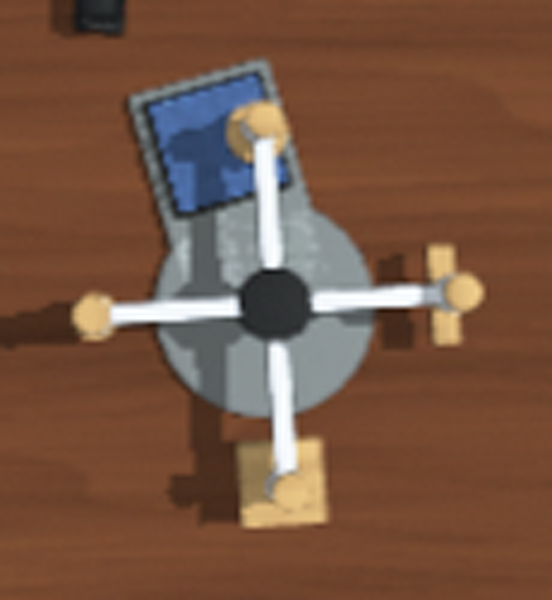

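```bash
python3 - <<'E'
from h import *
s=load('t0')
f=lambda x,y,z: pt(s,230+x/4.8-.4,155+y/4.8-.4,z)
hub=f(275,304,.098); pad=np.mean([f(*q,.026) for q in [(148,105),(265,70),(292,183),(178,217)]],0)
print('hub',hub,'pad',pad,np.linalg.norm(pad-hub)); a=lambda p:np.degrees(np.arctan2(*(p-hub)[[1,0]]))
print('padang',a(pad))
for n,q in dict(sq=(291,490),lo=(464,292),rd=(262,128),sm=(92,316)).items():
  p=f(*q,.12);print(n,p,np.linalg.norm((p-hub)[:2]),a(p))
for n,u,v,z in [('mug',124,187,.09),('bot',389,226,.085),('stp1',253,123,.044),('stp2',251,161,.044)]: print(n,pt(s,u,v,z),pt(s,u,v))
E
```

```text
hub [ 0.50755531 -0.08757965  0.098     ] pad [ 0.61818286 -0.05956662  0.026     ] 0.13493400260438848
padang 14.209711536465065
sq [ 0.39373329 -0.09243336  0.12      ] 0.11392545907075546 -177.55821518180517
lo [ 0.51221662 -0.20256789  0.12      ] 0.11508268271819337 -87.67865618762559
rd [ 0.61664729 -0.08076737  0.12      ] 0.10930446872567334 3.5732089940490903
sm [0.50199383 0.0272009  0.12      ] 0.11491520304827982 92.77399244613392
mug [0.61259184 0.41040615 0.09      ] [0.62231248 0.44244036 0.00631025]
bot [ 0.47712002 -0.39907704  0.085     ] [ 0.47710837 -0.39952557  0.08377684]
stp1 [0.81946046 0.00998601 0.044     ] [0.81826812 0.00994268 0.04803494]
stp2 [0.69406856 0.01877757 0.044     ] [0.70020761 0.01939722 0.01061895]
```

>>> send_rows:
  series:
    - {"jaw":0,"x":0.012,"y":0.0135,"az":-0.012}
    - {"jaw":0,"x":0.036,"y":0.041,"az":-0.035}
    - {"jaw":0,"x":0.072,"y":0.081,"az":-0.07}
    - {"jaw":0,"x":0.107,"y":0.122,"az":-0.1}
    - {"jaw":0,"x":0.143,"y":0.163,"az":-0.14}
    - {"jaw":0,"x":0.179,"y":0.203,"az":-0.17}
    - {"jaw":0,"x":0.214,"y":0.244,"az":-0.21}
    - {"jaw":0,"x":0.25,"y":0.284,"az":-0.24}
    - {"jaw":0,"x":0.286,"y":0.325,"az":-0.28}
    - {"jaw":0,"x":0.322,"y":0.366,"az":-0.31}
    - {"jaw":0,"x":0.357,"y":0.406,"az":-0.345}
    - {"jaw":0,"x":0.393,"y":0.447,"az":-0.38}
    - {"jaw":0,"x":0.429,"y":0.488,"az":-0.415}
    - {"jaw":0,"x":0.455,"y":0.517,"az":-0.44}
    - {"jaw":0,"x":0.472,"y":0.537,"az":-0.455}
    - {"jaw":0,"x":0.4767,"y":0.542,"az":-0.459}
    - {"jaw":0,"x":0.4767,"y":0.542,"az":-0.459}
    - {"jaw":0,"x":0.4767,"y":0.542,"az":-0.459}

```text
schema error: expected keys jaw, x, y, z, ax, ay, az
```

```bash
python3 - <<'E'
from h import *
snap('wrist','w1')
s=manip.read_state();print(s['time_s'],s['position'],s['grip_width'],s['contact_force'])
print(R.from_rotvec(s['orientation']).as_matrix().round(3))
print(calibration('wrist')['pose'].round(3))
E
```

```text
0.15 [0.27601813 0.56024227 0.22170105] 0.086647502701058 [-0.04112145 -0.30740874  0.24876398]
[[ 0.897 -0.442 -0.001]
 [-0.442 -0.897 -0.002]
 [ 0.     0.002 -1.   ]]
[[-0.441 -0.863 -0.247  0.344]
 [-0.897  0.425  0.12   0.527]
 [ 0.001  0.275 -0.961  0.383]
 [ 0.     0.     0.     1.   ]]
```

View pics/w1.png

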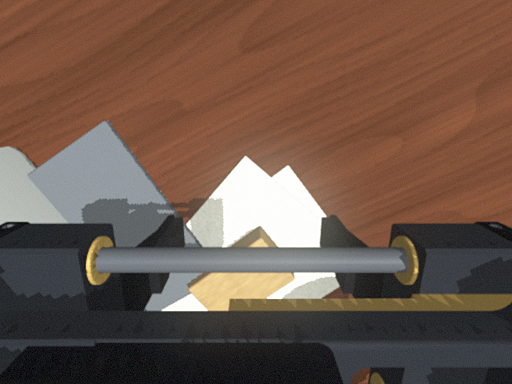

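The wrist picture shows only the start area; the move was refused because every key is required. I'll resend it with all keys.

>>> send_rows:
  series:
    - {"jaw":0,"x":0.012,"y":0.0135,"z":0,"ax":0,"ay":0,"az":-0.012}
    - {"jaw":0,"x":0.036,"y":0.041,"z":0,"ax":0,"ay":0,"az":-0.035}
    - {"jaw":0,"x":0.072,"y":0.081,"z":0,"ax":0,"ay":0,"az":-0.07}
    - {"jaw":0,"x":0.107,"y":0.122,"z":0,"ax":0,"ay":0,"az":-0.1}
    - {"jaw":0,"x":0.143,"y":0.163,"z":0,"ax":0,"ay":0,"az":-0.14}
    - {"jaw":0,"x":0.179,"y":0.203,"z":0,"ax":0,"ay":0,"az":-0.17}
    - {"jaw":0,"x":0.214,"y":0.244,"z":0,"ax":0,"ay":0,"az":-0.21}
    - {"jaw":0,"x":0.25,"y":0.284,"z":0,"ax":0,"ay":0,"az":-0.24}
    - {"jaw":0,"x":0.286,"y":0.325,"z":0,"ax":0,"ay":0,"az":-0.28}
    - {"jaw":0,"x":0.322,"y":0.366,"z":0,"ax":0,"ay":0,"az":-0.31}
    - {"jaw":0,"x":0.357,"y":0.406,"z":0,"ax":0,"ay":0,"az":-0.345}
    - {"jaw":0,"x":0.393,"y":0.447,"z":0,"ax":0,"ay":0,"az":-0.38}
    - {"jaw":0,"x":0.429,"y":0.488,"z":0,"ax":0,"ay":0,"az":-0.415}
    - {"jaw":0,"x":0.455,"y":0.517,"z":0,"ax":0,"ay":0,"az":-0.44}
    - {"jaw":0,"x":0.472,"y":0.537,"z":0,"ax":0,"ay":0,"az":-0.455}
    - {"jaw":0,"x":0.4767,"y":0.542,"z":0,"ax":0,"ay":0,"az":-0.459}
    - {"jaw":0,"x":0.4767,"y":0.542,"z":0,"ax":0,"ay":0,"az":-0.459}
    - {"jaw":0,"x":0.4767,"y":0.542,"z":0,"ax":0,"ay":0,"az":-0.459}

```text
time_s: 2.4
position: [0.4638, -0.1356, 0.2227]
orientation: [-3.141, -0.003, -0.0]
contact_force: [-1.1, -0.2, -0.0]
grip_width: 0.0009
```

```bash
python3 - <<'E'
from h import *
snap('wrist','w2')
s=manip.read_state();print(s['time_s'],s['position'],s['grip_width'],s['contact_force'])
print(R.from_rotvec(s['orientation']).as_matrix().round(3))
print(calibration('wrist')['pose'].round(3))
E
```

```text
2.45 [ 0.46396925 -0.13552378  0.22270603] 0.00038835074907764397 [ 0.62390946 -0.70031111  0.52816815]
[[ 1.     0.002  0.   ]
 [ 0.002 -1.     0.   ]
 [ 0.    -0.    -1.   ]]
[[ 0.003 -0.962 -0.275  0.54 ]
 [-1.    -0.003 -0.    -0.136]
 [-0.001  0.275 -0.962  0.384]
 [ 0.     0.     0.     1.   ]]
```

View pics/w2.png

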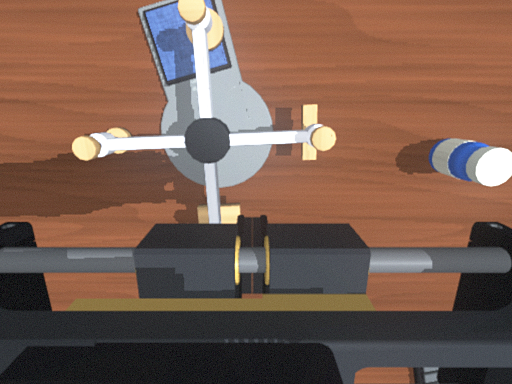

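```bash
python3 - <<'E'
from h import *
s=load('w2')
hub=pt(s,207.5,140,.098); a=lambda p:np.degrees(np.arctan2(*(p-hub)[[1,0]]))
print('hub',hub)
for n,q in dict(rd=(193,9),lo=(322,138),sm=(87,148)).items():
  p=pt(s,*q,.12);print(n,np.linalg.norm((p-hub)[:2]),a(p))
bl,br,tl=[pt(s,*q,.026) for q in [(166,84),(230,68),(146,12)]]
e=br-bl;print(np.linalg.norm(e),np.degrees(np.arctan2(e[1],e[0]))+90, np.linalg.norm(tl-bl), np.degrees(np.arctan2(*(tl-bl)[[1,0]])))
n=np.array([-e[1],e[0],0])/np.linalg.norm(e); pad=(bl+br)/2+.038*n; print('pad',pad,np.linalg.norm((pad-hub)[:2]),a(pad))
E
```

```text
hub [ 0.50808973 -0.09038809  0.098     ]
rd 0.11142007529084864 2.154543827891726
lo 0.11180405548973435 -87.62836068105503
sm 0.11193651951429394 92.80271516334938
0.08028006537517696 13.13424303709688 0.07882960620996698 12.048052594232965
pad [ 0.61365729 -0.06169868  0.026     ] 0.10939649087697927 15.203709992503859
```

```bash
python3 - <<'E'
import numpy as np
for t0 in (227.5,137.5):
  f=lambda t:.065*np.array([np.cos(np.radians(t)),-np.sin(np.radians(t))])
  print([tuple((f(t0-6*k)-f(t0)).round(4)) for k in range(1,16)])
E
```

```text
[(np.float64(-0.0048), np.float64(-0.0049)), (np.float64(-0.009), np.float64(-0.0102)), (np.float64(-0.0127), np.float64(-0.0159)), (np.float64(-0.0157), np.float64(-0.022)), (np.float64(-0.0181), np.float64(-0.0284)), (np.float64(-0.0198), np.float64(-0.035)), (np.float64(-0.0208), np.float64(-0.0417)), (np.float64(-0.0211), np.float64(-0.0485)), (np.float64(-0.0207), np.float64(-0.0553)), (np.float64(-0.0195), np.float64(-0.062)), (np.float64(-0.0177), np.float64(-0.0685)), (np.float64(-0.0152), np.float64(-0.0749)), (np.float64(-0.0121), np.float64(-0.0809)), (np.float64(-0.0083), np.float64(-0.0866)), (np.float64(-0.004), np.float64(-0.0918))]
[(np.float64(0.0049), np.float64(-0.0048)), (np.float64(0.0102), np.float64(-0.009)), (np.float64(0.0159), np.float64(-0.0127)), (np.float64(0.022), np.float64(-0.0157)), (np.float64(0.0284), np.float64(-0.0181)), (np.float64(0.035), np.float64(-0.0198)), (np.float64(0.0417), np.float64(-0.0208)), (np.float64(0.0485), np.float64(-0.0211)), (np.float64(0.0553), np.float64(-0.0207)), (np.float64(0.062), np.float64(-0.0195)), (np.float64(0.0685), np.float64(-0.0177)), (np.float64(0.0749), np.float64(-0.0152)), (np.float64(0.0809), np.float64(-0.0121)), (np.float64(0.0866), np.float64(-0.0083)), (np.float64(0.0918), np.float64(-0.004))]
```

>>> send_rows:
  series:
    - {"jaw":0,"x":0,"y":0,"z":0.03,"ax":0,"ay":0,"az":0}
    - {"jaw":0,"x":0,"y":0,"z":0.07,"ax":0,"ay":0,"az":0}
    - {"jaw":0,"x":0,"y":0,"z":0.11,"ax":0,"ay":0,"az":0}
    - {"jaw":0,"x":0,"y":0,"z":0.135,"ax":0,"ay":0,"az":0}
    - {"jaw":0,"x":0,"y":0,"z":0.142,"ax":0,"ay":0,"az":0}
    - {"jaw":0,"x":0,"y":0,"z":0.142,"ax":0,"ay":0,"az":0}

```text
time_s: 3.2
position: [0.4646, -0.1359, 0.0809]
orientation: [3.141, 0.004, 0.001]
contact_force: [0.9, 0.1, -0.3]
grip_width: 0.0006
```

>>> send_rows:
  series:
    - {"jaw":0,"x":-0.0048,"y":-0.0049,"z":0,"ax":0,"ay":0,"az":0}
    - {"jaw":0,"x":-0.009,"y":-0.0102,"z":0,"ax":0,"ay":0,"az":0}
    - {"jaw":0,"x":-0.0127,"y":-0.0159,"z":0,"ax":0,"ay":0,"az":0}
    - {"jaw":0,"x":-0.0157,"y":-0.022,"z":0,"ax":0,"ay":0,"az":0}
    - {"jaw":0,"x":-0.0181,"y":-0.0284,"z":0,"ax":0,"ay":0,"az":0}
    - {"jaw":0,"x":-0.0198,"y":-0.035,"z":0,"ax":0,"ay":0,"az":0}
    - {"jaw":0,"x":-0.0208,"y":-0.0417,"z":0,"ax":0,"ay":0,"az":0}
    - {"jaw":0,"x":-0.0211,"y":-0.0485,"z":0,"ax":0,"ay":0,"az":0}
    - {"jaw":0,"x":-0.0207,"y":-0.0553,"z":0,"ax":0,"ay":0,"az":0}
    - {"jaw":0,"x":-0.0195,"y":-0.062,"z":0,"ax":0,"ay":0,"az":0}
    - {"jaw":0,"x":-0.0177,"y":-0.0685,"z":0,"ax":0,"ay":0,"az":0}
    - {"jaw":0,"x":-0.0152,"y":-0.0749,"z":0,"ax":0,"ay":0,"az":0}
    - {"jaw":0,"x":-0.0121,"y":-0.0809,"z":0,"ax":0,"ay":0,"az":0}
    - {"jaw":0,"x":-0.0083,"y":-0.0866,"z":0,"ax":0,"ay":0,"az":0}
    - {"jaw":0,"x":-0.004,"y":-0.0918,"z":0,"ax":0,"ay":0,"az":0}

```text
time_s: 5.08
position: [0.4603, -0.0441, 0.0805]
orientation: [3.142, 0.002, -0.0]
contact_force: [-0.9, -1.2, 0.4]
grip_width: 0.0004
```

```bash
python3 - <<'E'
from h import *
snap('top','t3')
s=manip.read_state();print(s['time_s'],s['position'],s['contact_force'])
a=cv2.imread('pics/t3.png')[155:280,230:345]
cv2.imwrite('pics/t3c.png',cv2.resize(a,(552,600),interpolation=cv2.INTER_CUBIC))
E
```

```text
5.125 [ 0.46124598 -0.04362659  0.08062138] [ 1.25668685  0.89525045 -0.35032668]
```

View pics/t3c.png

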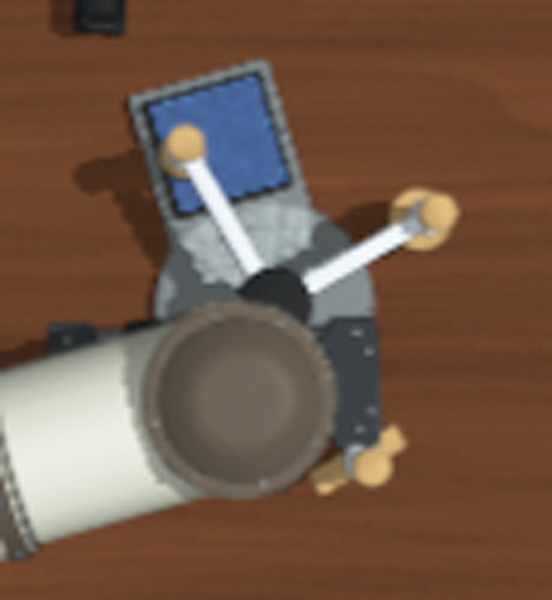

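Working: the small stamp is now at about (184,145), the stand hasn't moved, and the square arm is at about 120°. Continuing the arc.

>>> send_rows:
  series:
    - {"jaw":0,"x":0.0049,"y":-0.0048,"z":0,"ax":0,"ay":0,"az":0}
    - {"jaw":0,"x":0.0102,"y":-0.009,"z":0,"ax":0,"ay":0,"az":0}
    - {"jaw":0,"x":0.0159,"y":-0.0127,"z":0,"ax":0,"ay":0,"az":0}
    - {"jaw":0,"x":0.022,"y":-0.0157,"z":0,"ax":0,"ay":0,"az":0}
    - {"jaw":0,"x":0.0284,"y":-0.0181,"z":0,"ax":0,"ay":0,"az":0}
    - {"jaw":0,"x":0.035,"y":-0.0198,"z":0,"ax":0,"ay":0,"az":0}
    - {"jaw":0,"x":0.0417,"y":-0.0208,"z":0,"ax":0,"ay":0,"az":0}
    - {"jaw":0,"x":0.0485,"y":-0.0211,"z":0,"ax":0,"ay":0,"az":0}
    - {"jaw":0,"x":0.0553,"y":-0.0207,"z":0,"ax":0,"ay":0,"az":0}
    - {"jaw":0,"x":0.062,"y":-0.0195,"z":0,"ax":0,"ay":0,"az":0}
    - {"jaw":0,"x":0.0685,"y":-0.0177,"z":0,"ax":0,"ay":0,"az":0}
    - {"jaw":0,"x":0.0749,"y":-0.0152,"z":0,"ax":0,"ay":0,"az":0}
    - {"jaw":0,"x":0.0809,"y":-0.0121,"z":0,"ax":0,"ay":0,"az":0}
    - {"jaw":0,"x":0.0866,"y":-0.0083,"z":0,"ax":0,"ay":0,"az":0}
    - {"jaw":0,"x":0.0918,"y":-0.004,"z":0,"ax":0,"ay":0,"az":0}
    - {"jaw":0,"x":0.0918,"y":-0.004,"z":0,"ax":0,"ay":0,"az":0}

```text
time_s: 7.12
position: [0.5528, -0.0407, 0.0806]
orientation: [3.142, 0.001, 0.002]
contact_force: [-0.3, 0.2, -0.1]
grip_width: 0.0006
```

```bash
python3 - <<'E'
from h import *
snap('wrist','w4'); snap('top','t4')
s=manip.read_state();print(s['time_s'],s['position'],s['contact_force'])
a=cv2.imread('pics/t4.png')[145:270,230:345]
a=cv2.resize(a,(353,384),interpolation=cv2.INTER_CUBIC)
b=cv2.imread('pics/w4.png')
cv2.imwrite('pics/m4.png',np.hstack([a,b[:,:446]]))
E
```

```text
7.225 [ 0.55222787 -0.04042694  0.08064164] [ 0.26869191 -0.40142774 -0.42212764]
```

View pics/m4.png

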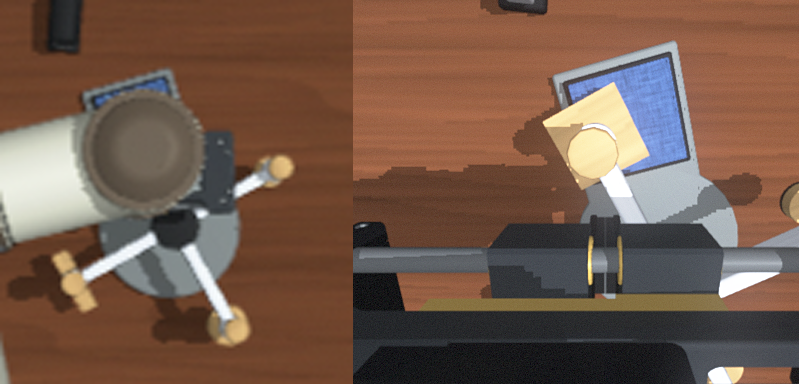

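Wrist view: square knob at about (239,153), right pad corners at (320,52) and (337,162).

```bash
python3 - <<'E'
from h import *
s=load('w4')
hub=np.array([.508,-.0895,.098]); a=lambda p:np.degrees(np.arctan2(*(p-hub)[[1,0]]))
k=pt(s,239,153,.12);print('knob',k,np.linalg.norm((k-hub)[:2]),a(k))
tr,br,tl=[pt(s,*q,.026) for q in [(321,51),(338,162),(213,86)]]
e=tr-br;n=np.array([-e[1],e[0],0])/np.linalg.norm(e);L=np.linalg.norm(e)
pad=(tr+br)/2+n*L/2;print(L,np.degrees(np.arctan2(e[1],e[0])),np.linalg.norm(tl-tr),np.degrees(np.arctan2(*(tr-tl)[[1,0]]))+90,'pad',pad,np.linalg.norm((pad-hub)[:2]),a(pad))
E
```

```text
knob [ 0.60946239 -0.035298    0.12      ] 0.11503248509910957 28.111478525240173
0.08235546811894513 13.383171120953596 0.08131046045103044 16.875540598979114 pad [ 0.61830177 -0.05962453  0.026     ] 0.1142760872713966 15.155073207220155
```

>>> send_rows:
  series:
    - {"jaw":0,"x":0.0023,"y":0.0023,"z":0,"ax":0,"ay":0,"az":0}
    - {"jaw":0,"x":0.0047,"y":0.0048,"z":0,"ax":0,"ay":0,"az":0}
    - {"jaw":0,"x":0.007,"y":0.0075,"z":0,"ax":0,"ay":0,"az":0}
    - {"jaw":0,"x":0.009,"y":0.0102,"z":0,"ax":0,"ay":0,"az":0}
    - {"jaw":0,"x":0.009,"y":0.0102,"z":0,"ax":0,"ay":0,"az":0}
    - {"jaw":0,"x":0.009,"y":0.0102,"z":0,"ax":0,"ay":0,"az":0}

```text
time_s: 7.98
position: [0.5612, -0.0506, 0.0806]
orientation: [3.142, 0.002, 0.001]
contact_force: [0.3, -0.4, -0.5]
grip_width: 0.0001
```

```bash
python3 - <<'E'
from h import *
snap('wrist','w5')
s=manip.read_state();print(s['time_s'],s['position'],s['contact_force'])
b=cv2.imread('pics/w5.png')[20:220,160:420]
cv2.imwrite('pics/w5c.png',cv2.resize(b,(780,600),interpolation=cv2.INTER_CUBIC))
E
```

```text
8.025 [ 0.56110794 -0.05055956  0.08063745] [-0.12177477  0.06369923 -0.40214179]
```

View pics/w5c.png

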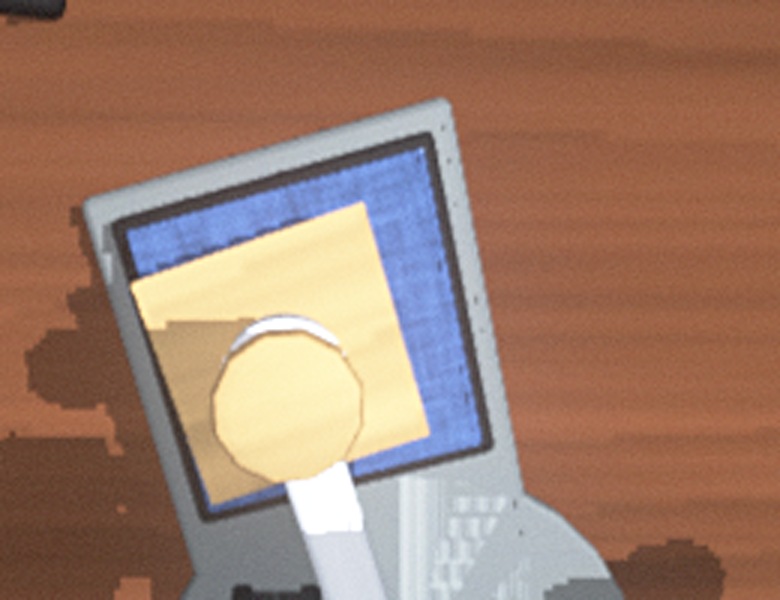

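```bash
cat > m.py <<'E'
from h import *
def meas(fn,die,tray,hub=np.array([.508,-.0895,0])):
    s=load(fn);g=lambda Q,z:np.array([pt(s,160+x/3-.33,20+y/3-.33,z) for x,y in Q])
    for n,Q,z in (('die',die,.052),('tray',tray,.026)):
        P=g(Q,z);c=P.mean(0);tl,tr,br,bl=P
        an=lambda e,o:np.degrees(np.arctan2(e[1],e[0]))+o
        print(n,'c',c.round(4),'r',np.linalg.norm((c-hub)[:2]).round(4),'polar',an(c-hub,0).round(2),
          'edges',[round(v,1) for v in (an(tl-bl,0),an(tr-br,0),an(tr-tl,90),an(br-bl,90))],'sides',[round(float(np.linalg.norm(e)),4) for e in(tl-bl,tr-br,tr-tl,br-bl)])
    return s,g
E
python3 - <<'E'
from m import *
s,g=meas('w5',[(131,286),(364,203),(428,436),(212,505)],[(114,222),(435,133),(492,444),(203,521)])
print(g([(287,406)],.12))
E
```

```text
die c [ 0.6159 -0.0525  0.052 ] r 0.114 polar 18.92 edges [np.float64(18.6), np.float64(17.9), np.float64(18.8), np.float64(18.4)] sides [0.0533, 0.0537, 0.054, 0.0533]
tray c [ 0.6191 -0.0597  0.026 ] r 0.115 polar 15.04 edges [np.float64(14.7), np.float64(14.2), np.float64(14.6), np.float64(15.6)] sides [0.0798, 0.0785, 0.0808, 0.0801]
[[ 0.61699184 -0.05245372  0.12      ]]
```

>>> send_rows:
  series:
    - {"jaw":0,"x":0,"y":0.0016,"z":0,"ax":0,"ay":0,"az":0}
    - {"jaw":0,"x":0,"y":0.0032,"z":0,"ax":0,"ay":0,"az":0}
    - {"jaw":0,"x":0,"y":0.0043,"z":0,"ax":0,"ay":0,"az":0}
    - {"jaw":0,"x":0,"y":0.0048,"z":0,"ax":0,"ay":0,"az":0}
    - {"jaw":0,"x":0,"y":0.0048,"z":0,"ax":0,"ay":0,"az":0}
    - {"jaw":0,"x":0,"y":0.0048,"z":0,"ax":0,"ay":0,"az":0}

```text
time_s: 8.78
position: [0.5609, -0.0554, 0.0805]
orientation: [3.141, 0.002, -0.0]
contact_force: [-0.1, 0.4, 0.4]
grip_width: 0.0006
```

```bash
python3 - <<'E'
from h import *
snap('wrist','w6')
s=manip.read_state();print(s['time_s'],s['position'],s['contact_force'])
b=cv2.imread('pics/w6.png')[20:220,160:420]
cv2.imwrite('pics/w6c.png',cv2.resize(b,(780,600),interpolation=cv2.INTER_CUBIC))
E
```

```text
8.825 [ 0.56085355 -0.05539109  0.08052516] [ 0.37322013 -0.40570169 -0.2987674 ]
```

View pics/w6c.png

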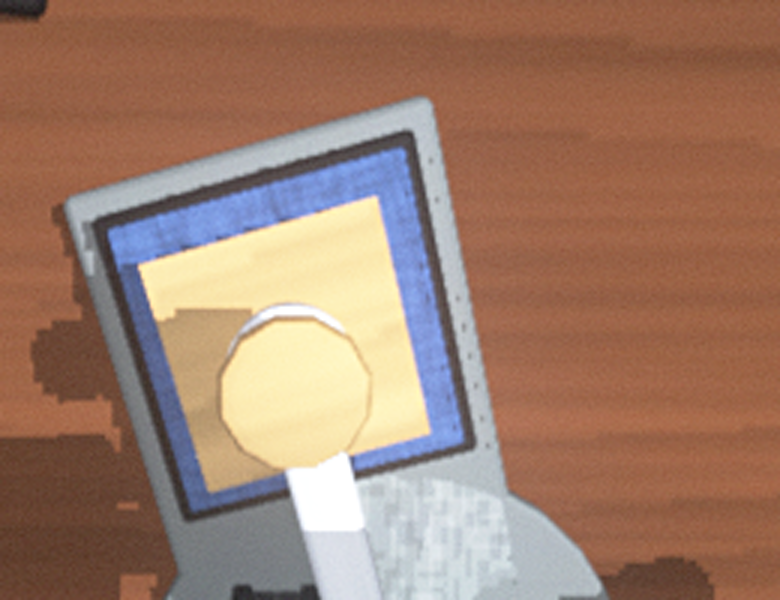

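```bash
python3 - <<'E'
from m import *
s,g=meas('w6',[(138,265),(379,196),(430,434),(207,494)],[(93,219),(411,131),(474,445),(187,521)])
print(g([(295,392)],.12))
E
```

```text
die c [ 0.6178 -0.0584  0.052 ] r 0.1142 polar 15.81 edges [np.float64(15.1), np.float64(14.8), np.float64(15.3), np.float64(15.6)] sides [0.0541, 0.0538, 0.0544, 0.0541]
tray c [ 0.619  -0.0595  0.026 ] r 0.115 polar 15.14 edges [np.float64(15.1), np.float64(14.8), np.float64(14.6), np.float64(15.5)] sides [0.0807, 0.0794, 0.08, 0.0796]
[[ 0.61882112 -0.058434    0.12      ]]
```

>>> send_rows:
  series:
    - {"jaw":0,"x":0,"y":0.0003,"z":0,"ax":0,"ay":0,"az":0}
    - {"jaw":0,"x":0,"y":0.0006,"z":0,"ax":0,"ay":0,"az":0}
    - {"jaw":0,"x":0,"y":0.0006,"z":0,"ax":0,"ay":0,"az":0}
    - {"jaw":0,"x":0,"y":0.0006,"z":0,"ax":0,"ay":0,"az":0}
    - {"jaw":0,"x":-0.001,"y":-0.004,"z":0,"ax":0,"ay":0,"az":0}
    - {"jaw":0,"x":-0.003,"y":-0.012,"z":0,"ax":0,"ay":0,"az":0}
    - {"jaw":0,"x":-0.003,"y":-0.014,"z":0,"ax":0,"ay":0,"az":0}
    - {"jaw":0,"x":-0.003,"y":-0.014,"z":-0.02,"ax":0,"ay":0,"az":0}
    - {"jaw":0,"x":-0.003,"y":-0.014,"z":-0.05,"ax":0,"ay":0,"az":0}
    - {"jaw":0,"x":-0.003,"y":-0.014,"z":-0.07,"ax":0,"ay":0,"az":0}
    - {"jaw":0,"x":-0.003,"y":-0.014,"z":-0.075,"ax":0,"ay":0,"az":0}
    - {"jaw":0,"x":-0.003,"y":-0.014,"z":-0.075,"ax":0,"ay":0,"az":0}

```text
time_s: 10.32
position: [0.5576, -0.0412, 0.1552]
orientation: [-3.141, -0.002, 0.001]
contact_force: [-1.1, -0.2, -0.2]
grip_width: 0.0007
```

```bash
python3 - <<'E'
from h import *
snap('wrist','w7')
s=manip.read_state();print(s['time_s'],s['position'],s['contact_force'])
c=load('w7');
# where does the pad project?
b=cv2.imread('pics/w7.png')[60:260,160:420]
cv2.imwrite('pics/w7c.png',cv2.resize(b,(780,600),interpolation=cv2.INTER_CUBIC))
E
```

```text
10.375 [ 0.55731863 -0.04129695  0.15467247] [0.51326206 0.05529963 0.05145196]
```

View pics/w7c.png

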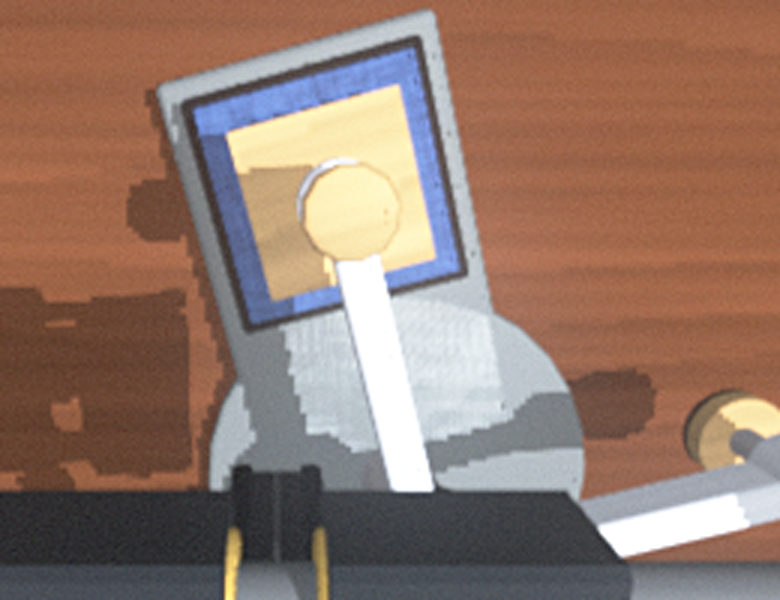

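```bash
sed 's/20+y/60+y/' m.py > m2.py; python3 - <<'E'
from m2 import *
s,g=meas('w7',[(226,131),(400,85),(437,258),(272,302)],[(183,102),(421,36),(467,272),(248,331)])
print(g([(351,211)],.12), g([(387,400),(366,260),(384,255)],.095))
E
```

```text
die c [ 0.6181 -0.0593  0.052 ] r 0.1142 polar 15.34 edges [np.float64(14.9), np.float64(15.1), np.float64(14.3), np.float64(15.2)] sides [0.0546, 0.0537, 0.0542, 0.0543]
tray c [ 0.6188 -0.0596  0.026 ] r 0.1148 polar 15.11 edges [np.float64(15.1), np.float64(14.6), np.float64(14.7), np.float64(15.5)] sides [0.0805, 0.0794, 0.0806, 0.0799]
[[ 0.61882163 -0.05882022  0.12      ]] [[ 0.5651068  -0.07245182  0.095     ]
 [ 0.60412392 -0.06535312  0.095     ]
 [ 0.60546056 -0.07009807  0.095     ]]
```

Die and pad agree within about 0.3°, with the finger clear. Now I'll go over the knob at (0.6185, -0.059) and press.

>>> send_rows:
  series:
    - {"jaw":0,"x":0.015,"y":0.0045,"z":0,"ax":0,"ay":0,"az":0}
    - {"jaw":0,"x":0.035,"y":0.0105,"z":0,"ax":0,"ay":0,"az":0}
    - {"jaw":0,"x":0.053,"y":0.0155,"z":0,"ax":0,"ay":0,"az":0}
    - {"jaw":0,"x":0.061,"y":0.0178,"z":0,"ax":0,"ay":0,"az":0}
    - {"jaw":0,"x":0.061,"y":0.0178,"z":0,"ax":0,"ay":0,"az":0}
    - {"jaw":0,"x":0.061,"y":0.0178,"z":0.015,"ax":0,"ay":0,"az":0}
    - {"jaw":0,"x":0.061,"y":0.0178,"z":0.027,"ax":0,"ay":0,"az":0}
    - {"jaw":0,"x":0.061,"y":0.0178,"z":0.032,"ax":0,"ay":0,"az":0}
    - {"jaw":0,"x":0.061,"y":0.0178,"z":0.032,"ax":0,"ay":0,"az":0}

```text
time_s: 11.5
position: [0.6186, -0.059, 0.1229]
orientation: [3.141, 0.002, -0.002]
contact_force: [0.3, 0.3, 0.7]
grip_width: 0.0007
```

>>> send_rows:
  series:
    - {"jaw":0,"x":0,"y":0,"z":0.003,"ax":0,"ay":0,"az":0}
    - {"jaw":0,"x":0,"y":0,"z":0.006,"ax":0,"ay":0,"az":0}
    - {"jaw":0,"x":0,"y":0,"z":0.009,"ax":0,"ay":0,"az":0}
    - {"jaw":0,"x":0,"y":0,"z":0.012,"ax":0,"ay":0,"az":0}
    - {"jaw":0,"x":0,"y":0,"z":0.014,"ax":0,"ay":0,"az":0}
    - {"jaw":0,"x":0,"y":0,"z":0.015,"ax":0,"ay":0,"az":0}
    - {"jaw":0,"x":0,"y":0,"z":0.0155,"ax":0,"ay":0,"az":0}
    - {"jaw":0,"x":0,"y":0,"z":0.0155,"ax":0,"ay":0,"az":0}

```text
time_s: 12.5
position: [0.6194, -0.0591, 0.1084]
orientation: [3.142, 0.002, 0.002]
contact_force: [0.2, -0.3, 5.0]
grip_width: 0.0007
```

>>> send_rows:
  series:
    - {"jaw":0,"x":0,"y":0,"z":0.0006,"ax":0,"ay":0,"az":0}
    - {"jaw":0,"x":0,"y":0,"z":0.0012,"ax":0,"ay":0,"az":0}
    - {"jaw":0,"x":0,"y":0,"z":0.0016,"ax":0,"ay":0,"az":0}
    - {"jaw":0,"x":0,"y":0,"z":0.0016,"ax":0,"ay":0,"az":0}

```text
time_s: 13.0
position: [0.6195, -0.0592, 0.1074]
orientation: [3.141, 0.002, 0.002]
contact_force: [0.1, 0.4, 7.4]
grip_width: 0.0001
```

>>> send_rows:
  series:
    - {"jaw":0,"x":0,"y":0,"z":0.0004,"ax":0,"ay":0,"az":0}
    - {"jaw":0,"x":0,"y":0,"z":0.0008,"ax":0,"ay":0,"az":0}
    - {"jaw":0,"x":0,"y":0,"z":0.0008,"ax":0,"ay":0,"az":0}
    - {"jaw":0,"x":0,"y":0,"z":0.0008,"ax":0,"ay":0,"az":0}

```text
time_s: 13.5
position: [0.6196, -0.0593, 0.1073]
orientation: [3.141, 0.003, 0.003]
contact_force: [-1.4, 0.1, 10.8]
grip_width: 0.0007
```

Hard stop: the force rose to 10.8 N with hardly any travel, so the stamp is fully down. I'll release straight up and move off.

>>> send_rows:
  series:
    - {"jaw":0,"x":0,"y":0,"z":-0.003,"ax":0,"ay":0,"az":0}
    - {"jaw":0,"x":0,"y":0,"z":-0.007,"ax":0,"ay":0,"az":0}
    - {"jaw":0,"x":0,"y":0,"z":-0.012,"ax":0,"ay":0,"az":0}
    - {"jaw":0,"x":0,"y":0,"z":-0.017,"ax":0,"ay":0,"az":0}
    - {"jaw":0,"x":0,"y":0,"z":-0.025,"ax":0,"ay":0,"az":0}
    - {"jaw":0,"x":0,"y":0,"z":-0.045,"ax":0,"ay":0,"az":0}
    - {"jaw":0,"x":0,"y":0,"z":-0.075,"ax":0,"ay":0,"az":0}
    - {"jaw":0,"x":-0.03,"y":-0.01,"z":-0.1,"ax":0,"ay":0,"az":0}
    - {"jaw":0,"x":-0.08,"y":-0.03,"z":-0.11,"ax":0,"ay":0,"az":0}
    - {"jaw":0,"x":-0.12,"y":-0.04,"z":-0.11,"ax":0,"ay":0,"az":0}
    - {"jaw":0,"x":-0.14,"y":-0.04,"z":-0.11,"ax":0,"ay":0,"az":0}
    - {"jaw":0,"x":-0.14,"y":-0.04,"z":-0.11,"ax":0,"ay":0,"az":0}

```text
time_s: 15.0
position: [0.4771, -0.0193, 0.2159]
orientation: [-3.141, -0.003, 0.002]
contact_force: [0.3, 0.5, -0.3]
grip_width: 0.0006
```

```bash
python3 - <<'E'
from h import *
p,d,c=snap('wrist','w8')
s=manip.read_state();print(s['time_s'],s['position'],s['contact_force'])
q=load('w8');T=np.linalg.inv(q['pose'])
for xyz in [(.6187,-.0592,.12),(.6188,-.0596,.026)]:
    v=T[:3,:3]@np.array(xyz)+T[:3,3];u=q['fx']*v[0]/v[2]+q['cx'];w=q['fy']*v[1]/v[2]+q['cy'];print(u,w)
    if 0<w<384: print(pt(q,u,w))
cv2.imwrite('pics/w8c.png',cv2.resize(p[:200,130:390,::-1],(780,600),interpolation=cv2.INTER_CUBIC))
E
```

```text
15.05 [ 0.4784137  -0.01924926  0.21589168] [ 0.61232357 -0.09032633 -0.01185184]
300.0072085102067 25.577107890143168
[ 0.61881512 -0.05926971  0.11954737]
286.7714841973417 48.68590956276489
[ 0.60773505 -0.05284276  0.08530849]
```

View pics/w8c.png

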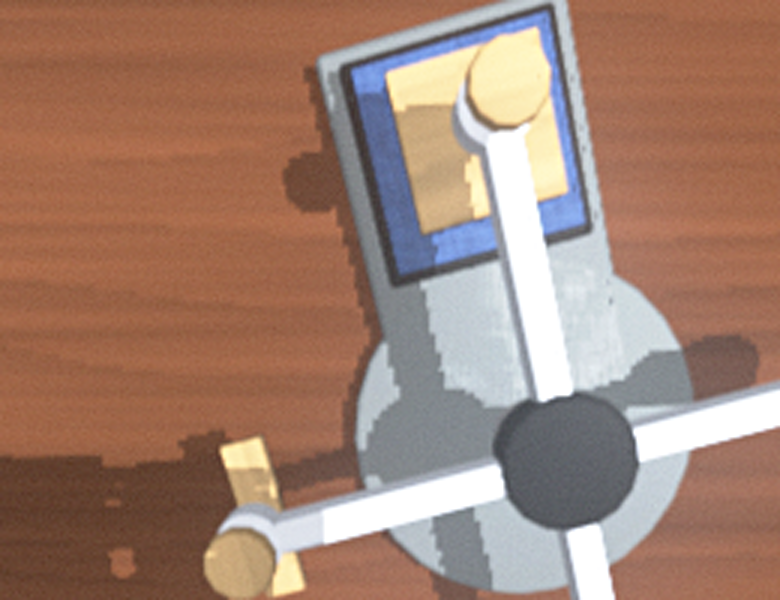

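```bash
sed 's/160+x/130+x/;s/20+y/0+y/' m.py > m3.py; python3 - <<'E'
from m3 import *
s,g=meas('w8',[(386,73),(541,28),(568,193),(425,236)],[(341,69),(552,5),(591,231),(396,286)])
print(manip.sign_off())
E
```

```text
die c [ 0.618  -0.0595  0.052 ] r 0.114 polar 15.24 edges [np.float64(15.5), np.float64(13.9), np.float64(14.6), np.float64(15.9)] sides [0.0551, 0.0539, 0.055, 0.0534]
tray c [ 0.6172 -0.0591  0.026 ] r 0.1133 polar 15.56 edges [np.float64(15.6), np.float64(14.7), np.float64(15.2), np.float64(15.2)] sides [0.0804, 0.0804, 0.0808, 0.0795]
the job is handed in; nothing more can be done
None
```

The square stamp is over the ink pad and has been pressed once. I pushed its arm about 168° clockwise with the shut fingertips, nudged it into line and backed off. I then pressed its knob to the hard stop and let it spring back. The job is handed in at about 15 s of the 64 s allowed.

- **Alignment:** the last look put the die centre about 1 mm and 0.3° from the pad centre, which is as fine as I could measure.
- **Press:** the knob stopped at 0.107 m, about 13 mm down, with the force rising to 10.8 N. Afterwards depth read its top at 0.1195 m, so it is up again.
- **Stand:** the pad centre read within about 2 mm of its earlier position, so the stand did not visibly move.
- **Other objects:** the tool never went near the other three knobs while lowered. I did not take a final picture of the mug, bottle or stapler, but the arm stayed well away from them.
- **Refused move:** the first move call was rejected because some row keys were missing; I resent it with no effect on the scene.

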